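# Open the bobbin tubs and lay out the lids

### The arm

A 6-joint arm with a two-finger parallel gripper is mounted at the origin on the work surface. World frame = base frame: x ahead of the robot, y to its left, z up, the work surface at z = 0. Lengths are in m, angles in rad, forces in N, time in s.
With the tool pointing down it reaches from about 0.325 to 0.9 m from the base axis. Payload 6.1 kg.
Tool frame: the origin (TCP) lies on the centre line of the jaws, within the pads' length; the fingertips stand 19 mm ahead of it and the grasp point (between the pads) is the TCP (manip.nose_length is the distance from the TCP to the fingertips, in m); z points along the fingers, y is the line along which they close (so a half turn about z gives the same grasp; the last joint's range is limited). The gripper opens to 87 mm and grips with 3 to 60 N. Pads are 19 mm wide; open, the fingers measure 117 mm over their backs; the gripper's body (75 mm by 190 mm) begins 51 mm behind the grasp point.
Start: joints at [1.036, 0.22, 1.526, -0, 1.395, -0.126], TCP at [0.248, 0.573, 0.217] pointing down, gripper open.
Joint ranges: [-2.98, 2.98], [-0.91, 2.08], [0.09, 2.57], [-1.24, 4.39], [0.2, 2.65], [-2.68, 2.68]. Speed limits (rad/s): [2.57, 2.57, 3.01, 3.14, 3.14, 3.14].

### API

Orientations are given as a unit quaternion [w, x, y, z].
In Python, from bench import manip gives the robot as it stands. The module is installed in compiled form; this text tells all that it offers.
- The arm moves only by the tool drive_tool, never from a script. Its argument "deltas" is a list of rows, each a list of 2 entries, a list of its own where there are three numbers: the shift along the tool's x, y, z scaled (see below), then the turn about the tool's z scaled (see below). A call has 1 to 20 rows; each row is the pose to reach, as a shift and turn from the pose commanded when the call began, along the tool's axes at that moment; what a row does not reach only later rows make up. The controller multiplies each number of a shift by 0.1 m and each number of a turn by 90 degrees. A row lasts 1/8 s, in which the tool goes at most 62.5 mm and 10.7 degrees, less where a joint would pass 70% of its speed; a pose out of reach is approached as far as the arm can. A call with a number of a shift or a turn outside -1 to 1 is refused whole. A call with a gripper value outside its range is refused whole. "grip" is the closure, from -1 (fully open) to 1 (shut), set as the call begins (left out, the last holds). The fingers move at their own pace and stop on an object; "squeeze" is the grip in N (left out, the last holds). Time passes only in rows, so rows that repeat a pose let the fingers close. It gives the time, the measured TCP pose, the force, the opening and the grip force at its end, in the units of the state.
- manip.get_state(): the state, without advancing time (a new reading comes with each control period).
- manip.camera(name): name is "scene" or "top" or "wrist"; returns a dict with "color" (420x560x3 uint8, blue, green, red), "depth" (420x560 float32, m along the optical axis (not along the pixel's ray), 0 where there is no reading), "camera_matrix" (3x3 intrinsics, pixels), "xyz" and "attitude" of the camera in the world. Camera axes: x right, y up, looking along -z (the intrinsics and any distortion apply to the point x, -y, -z); pixel columns grow to the right and rows downward; lengths in m; the calibration is good to about 2 mm. A picture is of the moment at which its call begins.
- manip.job_done(): hands the job in; it is judged then, once.
The state is a dict: "time": time; "q": joint angles; "qd": joint speeds; "effort": joint torques, N m; "tcp_pos": TCP position; "tool_rot": TCP orientation; "wrist_force": force on the tool from outside, world axes, zero at the start; "ft_torque": the same for the moment, N m; "opening": finger opening in m; "gripper_force": force on a finger pad.
Only numpy, scipy, OpenCV 4.12 (cv2) and the standard library are available. Lean on these libraries where they do the work, as an engineer would, in place of code of your own. Each camera call takes 0.05 s, during which the arm holds its last target. There are 200 camera calls.

### The job

Open the two closed bobbin tubs for the stock count: lift their lids off and lay them on the plywood board, and straighten up the lid that already lies there, so that each of the three round pads has one lid centred on it, lying flat with its knob up. Set the lids down rather than dropping them, and leave the tubs, the yarn cones and the carton standing where they are.

Things in the scene. Friction and masses are not known exactly. Their poses are not given: they have to be found in the camera images.
- lid_a: loose round grey plastic lid: disc 96 mm across, skirt below it 12 mm deep (2 mm wall), disc top at 16 mm, with a round knob 24 mm across and 26 mm high (knob top 42 mm above the origin). Origin on the axis at the skirt's lower edge, z up through the knob. Starts on the low tub, skirt round the rim with 2.5 mm of play, origin 12 mm below the rim.
- lid_b: loose round grey plastic lid: disc 96 mm across, skirt below it 12 mm deep (2 mm wall), disc top at 16 mm, with a round knob 24 mm across and 26 mm high (knob top 42 mm above the origin). Origin on the axis at the skirt's lower edge, z up through the knob. Starts in the same way on the tall tub.
- lid_c: loose round grey plastic lid: disc 96 mm across, skirt below it 12 mm deep (2 mm wall), disc top at 16 mm, with a round knob 24 mm across and 26 mm high (knob top 42 mm above the origin). Origin on the axis at the skirt's lower edge, z up through the knob. At the start it lies knob up on the board, out of line with the pads and often between two of them.
- tub_low: round blue plastic stock tub, 87 mm across at the rim, 60 mm high, full of small bobbins to about 10 mm below the rim, loose on the table, 0.7 kg. Origin at the centre of its underside, z up. Closed by lid_a at the start.
- tub_mid: round blue plastic stock tub, 87 mm across at the rim, 85 mm high, full of small bobbins to about 10 mm below the rim, loose on the table, 0.7 kg. Origin at the centre of its underside, z up. Already open at the start; stays as it is.
- tub_tall: round blue plastic stock tub, 87 mm across at the rim, 110 mm high, full of small bobbins to about 10 mm below the rim, loose on the table, 0.7 kg. Origin at the centre of its underside, z up. Closed by lid_b at the start.
- board: fixed plywood board lying on the table, 150 mm (its x) by 360 mm (its y) by 10 mm thick, with a row of three thin black rubber pads 110 mm across, 120 mm apart along its y, flush with its top. Origin at the centre of its underside.
- pad_left (a point): centre of the board's left pad (seen from the robot), at the height of the board's top
- pad_mid (a point): centre of the board's middle pad, at the height of the board's top
- pad_right (a point): centre of the board's right pad, at the height of the board's top
- cone_1: bare brown cardboard yarn cone (no yarn on it) standing on the table close beside the low tub (axes about 90 mm apart): 52 mm across the foot, 26 mm at the top, 190 mm high; loose, easily knocked over. Origin at the centre of its foot, z up.
- cone_2: bare black plastic yarn cone (no yarn on it) standing on the table close beside the 85 mm (open) tub (axes about 90 mm apart): 52 mm across the foot, 26 mm at the top, 190 mm high; loose, easily knocked over. Origin at the centre of its foot, z up.
- cone_3: bare brown cardboard yarn cone (no yarn on it) standing on the table close beside the tall tub (axes about 90 mm apart): 52 mm across the foot, 26 mm at the top, 190 mm high; loose, easily knocked over. Origin at the centre of its foot, z up.
- carton: small closed cardboard carton standing on the table, 80 mm (its x) by 50 mm (its y) by 110 mm high. Origin at the centre of its underside, z up.
Mind the look-alikes: they are no part of the job. What is shaped like the lid_c but red is not meant.

How it is judged:
At the end, for the whole second after the job is handed in: On each of the three pads lies one lid, its axis within 10 mm of the pad's centre, resting flat on the board (within 4 mm of its top, tilt under 0.06 rad), knob up, at rest. The three tubs, three cones and the carton stand upright (tilt under 0.15 rad) within 25 mm of where they were (horizontal distance between any of lid_a, lid_b, lid_c and pad_left below 0.01 m and horizontal distance between any of lid_a, lid_b, lid_c and pad_mid below 0.01 m and horizontal distance between any of lid_a, lid_b, lid_c and pad_right below 0.01 m and z of each of lid_a, lid_b, lid_c in the frame of board below 0.014 m and angle between each of lid_a, lid_b, lid_c's own z axis and vertical below 0.06 rad and linear speed of each of lid_a, lid_b, lid_c below 0.02 m/s and distance of each of tub_low, tub_mid, tub_tall, cone_1, cone_2, cone_3, carton from where it was at the start of the episode below 0.025 m and angle between each of tub_low, tub_mid, tub_tall, cone_1, cone_2, cone_3, carton's own z axis and vertical below 0.15 rad); the robot touches nothing.
It fails at once if a lid is dropped or thrown (moves faster than 0.6 m/s without the fingers on it) ((contact force between the fingers and lid_a below 0.05 N and linear speed of lid_a above 0.6 m/s) or (contact force between the fingers and lid_b below 0.05 N and linear speed of lid_b above 0.6 m/s) or (contact force between the fingers and lid_c below 0.05 N and linear speed of lid_c above 0.6 m/s)).
It fails at once if a tub, a cone or the carton is shifted by more than 25 mm or tipped by more than 0.3 rad (distance of any of tub_low, tub_mid, tub_tall, cone_1, cone_2, cone_3, carton from where it was at the start of the episode above 0.025 m or angle between any of tub_low, tub_mid, tub_tall, cone_1, cone_2, cone_3, carton's own z axis and vertical above 0.3 rad).
It also fails if it takes over 69 s, if anything falls off the work surface, if the arm or the gripper's body presses on something with over 40 N, if the wrist force passes 120 N, or if a joint passes its speed limit or range.

## Working session

There is one attempt and no reset: what is moved stays moved. The work goes in short steps, Python scripts to look and compute and a tool call to move; the robot and the scene stay as the last step left them, time stands still between calls to the robot, and variables do not carry over. Pictures are saved under pics/ and viewed, at most 10 in all, crops included, and the job is handed in when it is done.

Besides the shell and the picture viewer there is one more tool, called after "Request:" as name(argument=value, ...) on one line, values as JSON. drive_tool: Moves the arm, as the interface text tells. Shifts and turns lie within -1 to 1; 1 stands for 0.1 m of shift or 90 degrees of turn. Its arguments: {"type":"object","properties":{"deltas":{"type":"array"},"grip":{"type":"number"},"squeeze":{"type":"number"}},"required":["deltas"]}

```bash
mkdir -p pics; cat > h.py <<'E'
import numpy as np,cv2
from bench import manip
from scipy.spatial.transform import Rotation as R
def rot(q): return R.from_quat([q[1],q[2],q[3],q[0]]).as_matrix()
def cam(n):
    c=manip.camera(n); c['R']=rot(c['attitude']); return c
def cloud(c):
    K=c['camera_matrix'];d=c['depth'];v,u=np.mgrid[:d.shape[0],:d.shape[1]]
    p=np.stack([(u-K[0,2])/K[0,0]*d,-(v-K[1,2])/K[1,1]*d,-d],-1)
    return p@c['R'].T+np.array(c['xyz'])
def ray(c,u,v,z):
    K=c['camera_matrix'];r=c['R']@np.array([(u-K[0,2])/K[0,0],-(v-K[1,2])/K[1,1],-1]);o=np.array(c['xyz'])
    return o+r*(z-o[2])/r[2]
E
python3 - <<'E'
from h import *
a=cam('top');b=cam('scene')
for n,c in(('top',a),('scene',b)): cv2.imwrite(f'pics/{n}0.png',c['color']);print(n,c['xyz'],c['R'].round(2).tolist(),c['camera_matrix'].tolist())
s=manip.get_state();print(s)
E
```

```text
top [0.37003647 0.00692923 1.16499119] [[0.0, 0.99, -0.14], [-1.0, 0.0, 0.0], [0.0, 0.14, 0.99]] [[382.68215013940335, 0.0, 279.0236302968391], [0.0, 382.68215013940335, 215.35651905506197], [0.0, 0.0, 1.0]]
scene [ 1.00176797 -0.8275022   0.86650438] [[0.88, -0.31, 0.36], [0.47, 0.56, -0.68], [0.01, 0.77, 0.64]] [[448.4523783426655, 0.0, 277.58858084272805], [0.0, 448.4523783426655, 210.46015308010652], [0.0, 0.0, 1.0]]
{'time': 0.1, 'q': array([ 1.03589585e+00,  2.21127011e-01,  1.52748049e+00, -2.22887697e-05,
        1.39467000e+00, -1.26052331e-01]), 'qd': array([-0.00111856, -0.00113237, -0.00260054,  0.00012234, -0.00145362,
        0.00081336]), 'effort': array([ 6.12842086e-04, -4.95950639e+01, -3.88517153e+01,  7.00766151e-02,
        5.16964460e-02, -4.40290262e-05]), 'tcp_pos': array([0.24817119, 0.5730176 , 0.21556777]), 'tool_rot': array([-2.62985167e-04,  2.03001267e-01,  9.79178112e-01, -8.00400175e-04]), 'wrist_force': array([ 0.98955074, -0.04976521,  0.14146831]), 'ft_torque': array([0.00722692, 0.02160222, 0.00088389]), 'gripper_force': 0.0, 'opening': 0.08689056122090648}
```

View pics/top0.png

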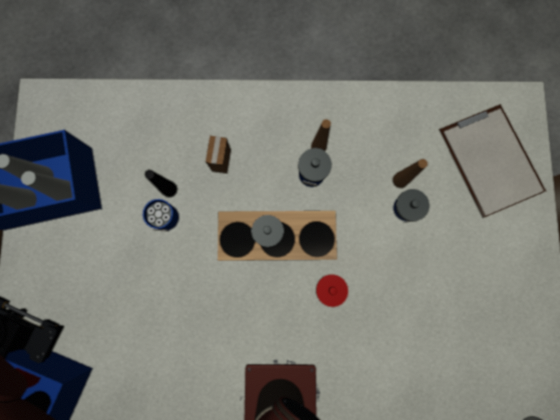

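View pics/scene0.png

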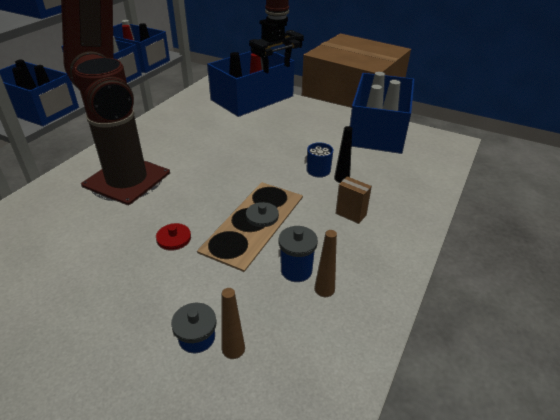

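Top view: lid_c at px (268,231) lies across the left and middle pads. The tall tub's lid is at (315,164) with cone_3 behind it, and the low tub's lid is at (411,205) with cone_1 behind it. The board is centred near (277,236) and the red decoy is at (332,290). The scene view agrees.

```bash
cat > meas.py <<'E'
from h import *
def near(c,P,z0,z1,ctr,r):
    m=(P[...,2]>z0)&(P[...,2]<z1)&(np.hypot(P[...,0]-ctr[0],P[...,1]-ctr[1])<r)&(c['depth']>0)
    return P[m]
def circ(pts):
    (x,y),r=cv2.minEnclosingCircle(pts[:,:2].astype(np.float32)); return np.round([x,y,r],4)
E
python3 - <<'E'
from meas import *
a=cam('top');b=cam('scene')
PA,PB=cloud(a),cloud(b)
for n,px,zt in(('low',(411,205),.064),('tall',(315,164),.114),('c',(268,231),.026)):
    g=ray(a,*px,zt)
    print(n,'seed',g.round(3),'ztop',PA[px[1],px[0]].round(4))
    for cn,c,P in(('top',a,PA),('scene',b,PB)):
        d=near(c,P,zt-.005,zt+.005,g,.075); k=near(c,P,zt+.020,zt+.032,g,.05)
        print(cn,'disc',circ(d) if len(d) else 0,len(d),np.median(d[:,2]).round(4) if len(d) else 0,'knob',circ(k) if len(k) else 0,len(k),k.mean(0).round(4) if len(k) else 0)
    # colour: grey disc outline ray-cast
    hsv=cv2.cvtColor(a['color'],cv2.COLOR_BGR2HSV); print('hsv',hsv[px[1],px[0]+8])
# board by wood colour
hsv=cv2.cvtColor(a['color'],cv2.COLOR_BGR2HSV)
print('wood',hsv[214,230],'pad',hsv[240,237],'table',hsv[300,200])
m=cv2.inRange(hsv,(8,70,60),(25,255,255)); m[:190]=0;m[280:]=0;m[:,:190]=0;m[:,360:]=0
ys,xs=np.nonzero(m);w=np.array([ray(a,u,v,.010)[:2] for u,v in zip(xs,ys)],np.float32)
print('board',cv2.minAreaRect(w),len(w))
k=cv2.inRange(hsv,(0,0,0),(180,255,40)); k[:205]=0;k[265:]=0;k[:,:215]=0;k[:,340:]=0
n,l,st,ce=cv2.connectedComponentsWithStats(k)
for i in range(1,n):
    if st[i,4]>300: print('pad',st[i],ray(a,*ce[i],.010).round(4))
# cones, carton by height
for n,px in(('cone1',(410,173)),('cone3',(322,135)),('cone2',(163,183)),('carton',(218,155))):
    g=ray(a,*px,.09)
    for P,c in((PA,a),(PB,b)):
        q=near(c,P,.145 if n!='carton' else .1,.2,g,.06); print(n,circ(q) if len(q) else 0,len(q),q[:,2].max().round(3) if len(q) else 0)
E
```

```text
low seed [ 0.562 -0.379  0.064] ztop [ 0.5594 -0.375   0.0763]
top disc [ 0.5763 -0.3814  0.0615] 772 0.0642 knob [ 0.5636 -0.3859  0.0122] 57 [ 0.5624 -0.385   0.0891]
scene disc [ 0.5759 -0.3829  0.0591] 1185 0.0647 knob [ 0.5659 -0.386   0.0125] 90 [ 0.5667 -0.3867  0.09  ]
hsv [83 16 64]
tall seed [ 0.669 -0.095  0.114] ztop [ 0.662  -0.0927  0.14  ]
top disc [ 0.6824 -0.0988  0.0612] 794 0.1141 knob [ 0.669  -0.0955  0.012 ] 57 [ 0.6685 -0.0952  0.1394]
scene disc [ 0.6698 -0.0949  0.0497] 769 0.1147 knob [ 0.6701 -0.0953  0.012 ] 62 [ 0.6719 -0.0969  0.14  ]
hsv [78 16 81]
c seed [0.487 0.039 0.026] ztop [0.4848 0.0379 0.0513]
top disc [0.4896 0.0403 0.0481] 729 0.0262 knob [0.4893 0.0395 0.0112] 52 [0.4891 0.0394 0.0521]
scene disc [0.4917 0.0406 0.0514] 500 0.0264 knob [0.4906 0.0403 0.0126] 43 [0.4921 0.0388 0.0518]
hsv [66 14 93]
wood [ 16 109 150] pad [60 18 14] table [ 33  17 147]
board ((0.4776214361190796, 0.012671560049057007), (0.1482664793729782, 0.3569972813129425), 0.8173056244850159) 2605
pad [221 223  34  33 874] [0.464  0.1335 0.01  ]
pad [300 222  34  33 875] [ 0.468  -0.1074  0.01  ]
pad [263 224  31  32 432] [ 0.4519 -0.0034  0.01  ]
cone1 [ 0.6502 -0.3694  0.0151] 163 0.195
cone1 [ 0.6552 -0.3721  0.0153] 337 0.193
cone3 [ 0.7573 -0.1183  0.0154] 152 0.194
cone3 [ 0.7618 -0.12    0.0158] 274 0.193
cone2 [0.6176 0.3444 0.0151] 161 0.196
cone2 [0.621  0.3447 0.0171] 158 0.193
carton [0.711  0.1854 0.046 ] 505 0.117
carton [0.7132 0.1872 0.048 ] 386 0.116
```

Request:
drive_tool(deltas=[[[-0.45, -0.4, 0], -0.11], [[-0.9, -0.8, 0], -0.22], [[-0.9, -0.8, 0], -0.26], [[-0.9, -0.8, 0], -0.26]], grip=0, squeeze=20)

```text
time: 0.7
tcp_pos: [0.2996, 0.4639, 0.2166]
tool_rot: [0.0, 0.001, 1.0, 0.0]
wrist_force: [0.7, 0.8, 0.8]
opening: 0.055
gripper_force: 0.0
```

Request:
drive_tool(deltas=[[[-0.2, -0.5, 0], 0], [[-0.35, -1, 0], 0]])

```text
time: 0.95
tcp_pos: [0.3342, 0.364, 0.2164]
tool_rot: [0.0, -0.0, 1.0, -0.0]
wrist_force: [1.2, -0.5, 0.4]
opening: 0.0448
gripper_force: 0.0
```

Request:
drive_tool(deltas=[[[-0.2, -0.5, 0], 0], [[-0.35, -1, 0], 0]])

```text
time: 1.2
tcp_pos: [0.3695, 0.2635, 0.2167]
tool_rot: [0.0, 0.0, 1.0, 0.0]
wrist_force: [0.4, -0.2, 0.2]
opening: 0.0438
gripper_force: 0.0
```

Request:
drive_tool(deltas=[[[-0.2, -0.5, 0], 0], [[-0.35, -1, 0], 0]])

```text
time: 1.45
tcp_pos: [0.4047, 0.1634, 0.2168]
tool_rot: [0.0, 0.0, 1.0, 0.0]
wrist_force: [0.1, 0.5, 0.7]
opening: 0.0435
gripper_force: 0.0
```

Request:
drive_tool(deltas=[[[-0.2, -0.5, 0], 0], [[-0.45, -1, 0], 0], [[-0.45, -1, 0], 0], [[-0.45, -1, 0], 0]])

```text
time: 1.95
tcp_pos: [0.4489, 0.0649, 0.2164]
tool_rot: [-0.0, 0.001, 1.0, 0.0]
wrist_force: [-0.8, -0.0, -0.2]
opening: 0.0439
gripper_force: 0.0
```

```bash
cat > pads.py <<'E'
from meas import *
def pads(c,thr=40):
    "centres of dark pad blobs seen on the board (contour ellipse), world"
    g=cv2.cvtColor(c['color'],cv2.COLOR_BGR2GRAY);P=cloud(c)
    box=(abs(P[...,2]-.010)<.006)&(abs(P[...,0]-.47)<.075)&(abs(P[...,1]-.013)<.18)
    m=((g<thr)&box).astype(np.uint8)
    for k in cv2.findContours(m,cv2.RETR_EXTERNAL,cv2.CHAIN_APPROX_NONE)[0]:
        if cv2.contourArea(k)<300: continue
        w=np.array([ray(c,u,v,.010)[:2] for u,v in k[:,0]],np.float32)
        print(' pad area',cv2.contourArea(k),'circle',circ(w),'ell',np.round(np.hstack(cv2.fitEllipse(w)[:2]),4),'ext',w.min(0),w.max(0))
E
python3 - <<'E'
from pads import *
w=cam('wrist');cv2.imwrite('pics/w1.png',w['color']);P=cloud(w);print(w['xyz'])
d=near(w,P,.021,.031,(.49,.04),.06);k=near(w,P,.046,.058,(.49,.04),.03);print('disc',circ(d),'knob',circ(k),k.mean(0))
for n in('scene','wrist'):print(n);pads(cam(n) if n!='wrist' else w)
E
```

```text
[0.36961676 0.06473435 0.38456001]
disc [0.4882 0.0403 0.0482] knob [0.4881 0.0405 0.012 ] [0.48686335 0.04074449 0.05136748]
scene
 pad area 764.0 circle [ 0.4672 -0.1065  0.0531] ell [ 0.4674 -0.106   0.1011  0.1039] ext [ 0.41508704 -0.15773867] [ 0.52006483 -0.0538877 ]
 pad area 302.5 circle [0.4653 0.0138 0.0527] ell [0.4615 0.0051 0.0827 0.0994] ext [ 0.41507336 -0.03683995] [0.51734364 0.04813753]
 pad area 432.0 circle [0.4641 0.1347 0.0524] ell [0.4631 0.1402 0.0861 0.1077] ext [0.4124123  0.09036065] [0.5161359  0.18618682]
wrist
```

View pics/w1.png

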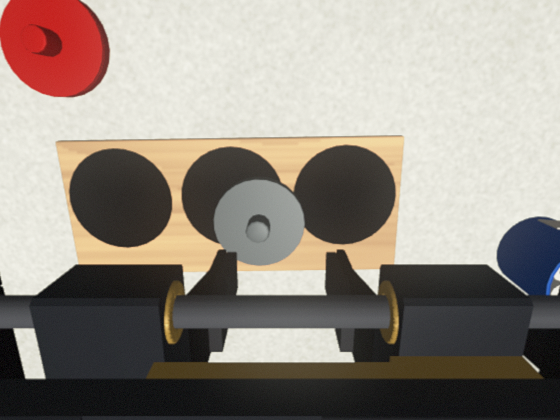

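The wrist view shows all three pads at px (120,198), (232,195) and (345,194). The lid's knob is at (258,230), and the pads are clearly offset towards the robot on the board.

```bash
python3 - <<'E'
from pads import *
w=cam('wrist');pads(w,75)
print(manip.get_state()['tcp_pos'])
E
```

```text
pad area 7570.5 circle [ 0.4658 -0.1082  0.0543] ell [ 0.4659 -0.1082  0.1071  0.1074] ext [ 0.41218033 -0.16217983] [ 0.5197746  -0.05392977]
 pad area 3878.5 circle [0.4643 0.0118 0.0542] ell [0.4579 0.0058 0.0904 0.1029] ext [ 0.41107467 -0.0415443 ] [0.51491916 0.06221351]
 pad area 7430.5 circle [0.4629 0.1321 0.0542] ell [0.4625 0.1331 0.1043 0.1078] ext [0.40895644 0.07823996] [0.5160241  0.18581207]
[0.44865495 0.06564224 0.21645945]
```

Request:
drive_tool(deltas=[[[-0.4, -0.25, 0.3], 0], [[-0.4, -0.25, 0.7], 0], [[-0.4, -0.25, 0.9], 0], [[-0.4, -0.25, 0.9], 0]])

```text
time: 2.6
tcp_pos: [0.4872, 0.0405, 0.1247]
tool_rot: [-0.002, -0.001, 1.0, 0.0]
wrist_force: [-0.3, 0.6, -0.1]
opening: 0.0435
gripper_force: 0.0
```

Request:
drive_tool(deltas=[[[0, 0, 0.3], 0], [[0, 0, 0.55], 0], [[0, 0, 0.7], 0], [[0, 0, 0.78], 0], [[0, 0, 0.78], 0], [[0, 0, 0.78], 0]])

```text
time: 3.35
tcp_pos: [0.4899, 0.0392, 0.0495]
tool_rot: [0.001, 0.0, 1.0, -0.0]
wrist_force: [0.6, 0.2, -0.2]
opening: 0.0436
gripper_force: 0.0
```

Request:
drive_tool(deltas=[[[0, 0, 0], 0], [[0, 0, 0], 0], [[0, 0, 0], 0], [[0, 0, 0], 0]], grip=1)

```text
time: 3.85
tcp_pos: [0.4891, 0.0392, 0.0486]
tool_rot: [0.0, 0.0, 1.0, 0.0]
wrist_force: [-0.5, -0.4, -0.4]
opening: 0.0114
gripper_force: 0.0
```

```bash
python3 - <<'E'
from pads import *
w=cam('wrist');s=cam('scene');print(manip.get_state()['opening'],manip.get_state()['gripper_force'])
cv2.imwrite('pics/w2.png',np.hstack([w['color'],cv2.resize(s['color'][150:280,180:340],None,fx=1.5,fy=420/130)])[:,:800])
E
```

```text
0.004364486747923809 0.0
```

View pics/w2.png

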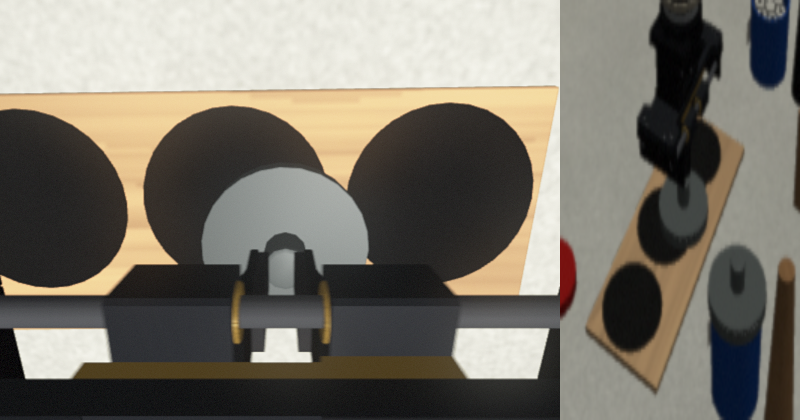

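The wrist view shows the knob at px (284,265) between the fingertips at (258,255) and (310,255). The opening reading doesn't match a 24 mm knob, so I'll check before lifting.

Request:
drive_tool(deltas=[[[0, 0, 0], 0], [[0, 0, 0], 0]])

```text
time: 4.2
tcp_pos: [0.489, 0.0392, 0.0485]
tool_rot: [-0.0, 0.0, 1.0, -0.0]
wrist_force: [0.9, 0.6, -0.7]
opening: 0.0003
gripper_force: 0.0
```

```bash
python3 - <<'E'
from pads import *
w=cam('wrist');print(manip.get_state()['opening'],manip.get_state()['gripper_force'])
cv2.imwrite('pics/w3.png',cv2.resize(w['color'][160:360,180:390],None,fx=2.8,fy=2.8))
P=cloud(w)
for v in (240,250,260,270,280,290): print(v,[P[v,u].round(3).tolist() for u in (258,272,284,296,310)])
E
```

```text
0.00020245395520869985 0.0
240 [[0.483, 0.026, 0.025], [0.478, 0.034, 0.037], [0.476, 0.041, 0.043], [0.478, 0.047, 0.037], [0.483, 0.056, 0.025]]
250 [[0.489, 0.026, 0.026], [0.479, 0.035, 0.05], [0.478, 0.041, 0.053], [0.477, 0.046, 0.055], [0.489, 0.056, 0.025]]
260 [[0.495, 0.026, 0.026], [0.478, 0.035, 0.064], [0.478, 0.04, 0.064], [0.477, 0.046, 0.067], [0.495, 0.056, 0.026]]
270 [[0.449, 0.033, 0.134], [0.478, 0.035, 0.074], [0.478, 0.04, 0.075], [0.476, 0.045, 0.078], [0.45, 0.047, 0.133]]
280 [[0.449, 0.034, 0.139], [0.478, 0.035, 0.084], [0.478, 0.04, 0.084], [0.476, 0.045, 0.087], [0.45, 0.046, 0.139]]
290 [[0.45, 0.034, 0.143], [0.478, 0.036, 0.093], [0.478, 0.04, 0.092], [0.456, 0.043, 0.133], [0.449, 0.046, 0.144]]
```

View pics/w3.png

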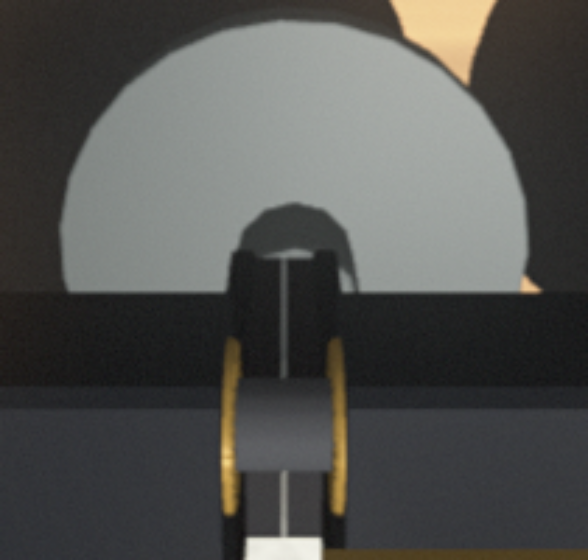

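The crop shows the fingers shut just above the knob, with the knob's shadowed side below them. The tips are higher than I assumed, so I'll check the nose length.

```bash
python3 - <<'E'
from pads import *
print('nose',manip.nose_length, manip.get_state()['tcp_pos'])
for n in('wrist','scene'):
    c=cam(n);P=cloud(c);g=c['color'].max(2)
    q=P[(g<60)&(P[...,2]>.02)&(P[...,2]<.15)&(abs(P[...,0]-.489)<.02)&(abs(P[...,1]-.04)<.025)]
    if len(q): print(n,len(q),np.percentile(q[:,2],[0,1,3,6,10,20,50]).round(4))
    k=P[(P[...,2]>.04)&(P[...,2]<.056)&(abs(P[...,0]-.489)<.02)&(abs(P[...,1]-.04)<.025)]; print(k[:,2].max() if len(k) else None)
c=cam('scene');cv2.imwrite('pics/s4.png',cv2.resize(c['color'][150:260,200:330],None,fx=5,fy=5,interpolation=cv2.INTER_CUBIC))
E
```

```text
nose 0.019 [0.4890348  0.0392602  0.04850104]
wrist 1931 [0.0314 0.0343 0.0376 0.0434 0.055  0.062  0.0786]
0.05599504106981476
scene 153 [0.026  0.0266 0.0279 0.0293 0.0319 0.0406 0.0622]
0.055689355671112106
```

View pics/s4.png

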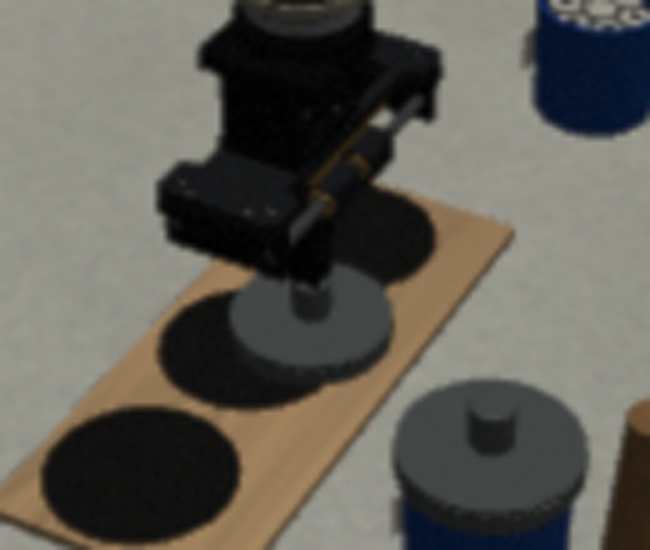

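The tips really sit at knob-top height: about 4 mm above the reported TCP, not 19 mm below it. I'll open and go 20 mm lower while watching the force.

Request:
drive_tool(deltas=[[[0, 0, -0.03], 0], [[0, 0, -0.03], 0], [[0, 0, -0.03], 0], [[0, 0, -0.03], 0], [[0, 0, -0.03], 0], [[0, 0, 0.03], 0], [[0, 0, 0.07], 0], [[0, 0, 0.1], 0], [[0, 0, 0.1], 0]], grip=0)

```text
time: 5.52
tcp_pos: [0.4887, 0.0393, 0.0381]
tool_rot: [-0.0, 0.0, 1.0, 0.0]
wrist_force: [-0.5, -0.1, 0.3]
opening: 0.0433
gripper_force: 0.0
```

Request:
drive_tool(deltas=[[[0, 0, 0.03], 0], [[0, 0, 0.06], 0], [[0, 0, 0.09], 0], [[0, 0, 0.1], 0], [[0, 0, 0.1], 0]])

```text
time: 6.15
tcp_pos: [0.489, 0.0393, 0.0284]
tool_rot: [-0.0, 0.0, 1.0, 0.0]
wrist_force: [0.6, 0.2, -0.5]
opening: 0.0436
gripper_force: 0.0
```

Request:
drive_tool(deltas=[[[0, 0, 0], 0], [[0, 0, 0], 0], [[0, 0, 0], 0], [[0, 0, 0], 0], [[0, 0, 0], 0]], grip=1)

```text
time: 6.78
tcp_pos: [0.4891, 0.0393, 0.0287]
tool_rot: [0.0, 0.0, 1.0, 0.0]
wrist_force: [0.4, 0.8, 0.7]
opening: 0.023
gripper_force: 20.0
```

Request:
drive_tool(deltas=[[[0, 0, -0.1], 0], [[0, 0, -0.15], 0], [[0.12, -0.14, -0.15], 0], [[0.24, -0.28, -0.15], 0], [[0.24, -0.28, -0.15], 0], [[0.24, -0.28, -0.1], 0], [[0.24, -0.28, -0.05], 0], [[0.24, -0.28, 0], 0], [[0.24, -0.28, 0], 0], [[0.24, -0.28, 0], 0]])

```text
time: 8.02
tcp_pos: [0.4652, 0.0114, 0.0284]
tool_rot: [-0.0, 0.0, 1.0, 0.0]
wrist_force: [1.3, 0.5, 0.2]
opening: 0.0227
gripper_force: 20.0
```

Request:
drive_tool(deltas=[[[0, 0, 0], 0], [[0, 0, 0], 0], [[0, 0, 0], 0], [[0, 0, -0.2], 0], [[0, 0, -0.6], 0], [[0, 0, -1], 0], [[0, 0, -1], 0]], grip=0)

```text
time: 8.9
tcp_pos: [0.4679, 0.0108, 0.1322]
tool_rot: [0.004, 0.0, 1.0, -0.001]
wrist_force: [0.4, -0.1, 0.9]
opening: 0.0433
gripper_force: 0.0
```

Request:
drive_tool(deltas=[[[0, -0.2, -0.4], 0], [[0, -0.2, -0.9], 0], [[0, -0.2, -0.9], 0], [[0, -0.2, -0.9], 0]])

```text
time: 9.4
tcp_pos: [0.4644, -0.0086, 0.2172]
tool_rot: [-0.001, 0.0, 1.0, 0.0]
wrist_force: [0.4, -0.1, -0.1]
opening: 0.0436
gripper_force: 0.0
```

```bash
python3 - <<'E'
from pads import *
print(manip.get_state()['tcp_pos'])
w=cam('wrist');P=cloud(w);t=cam('top');T=cloud(t);s=cam('scene');S=cloud(s)
for n,c,Q in(('w',w,P),('t',t,T),('s',s,S)):
    d=near(c,Q,.021,.031,(.465,.0125),.055);k=near(c,Q,.046,.058,(.465,.0125),.03);print(n,'disc',circ(d) if len(d) else 0,'knob',circ(k) if len(k) else 0)
pads(w,75)
E
```

```text
[ 0.46442092 -0.00864178  0.21721203]
w disc [0.4642 0.0108 0.0481] knob [0.4638 0.0105 0.0117]
t disc [0.4443 0.0085 0.042 ] knob 0
s disc [0.4662 0.0113 0.0501] knob [0.4694 0.0079 0.0145]
 pad area 7743.5 circle [ 0.4654 -0.1079  0.0541] ell [ 0.4655 -0.1079  0.1067  0.1069] ext [ 0.41235572 -0.16167107] [ 0.5187529  -0.05445914]
 pad area 783.0 circle [0.4637 0.0122 0.0541] ell [0.4655 0.0121 0.1044 0.1049] ext [ 0.41045254 -0.04098231] [0.50722027 0.06584463]
 pad area 7819.5 circle [0.4624 0.1322 0.0542] ell [0.4624 0.1322 0.1067 0.1071] ext [0.4085521  0.07830275] [0.5154248  0.18608795]
```

Request:
drive_tool(deltas=[[[-0.5, -0.2, 0], 0], [[-1, -0.45, 0], 0]])

```text
time: 9.8
tcp_pos: [0.5655, -0.0536, 0.2173]
tool_rot: [-0.001, -0.0, 1.0, 0.0]
wrist_force: [-0.0, 0.3, 0.6]
opening: 0.0437
gripper_force: 0.0
```

Request:
drive_tool(deltas=[[[-0.5, -0.2, 0], 0.08], [[-1, -0.42, 0], 0.16], [[-1, -0.42, 0], 0.16], [[-1, -0.42, 0], 0.16]])

```text
time: 10.3
tcp_pos: [0.6639, -0.0954, 0.2164]
tool_rot: [-0.002, 0.125, 0.992, 0.0]
wrist_force: [-0.1, -0.0, 0.3]
opening: 0.0437
gripper_force: 0.0
```

```bash
python3 - <<'E'
from pads import *
print(manip.get_state()['tcp_pos'])
w=cam('wrist');P=cloud(w)
for z,x in((.114,(.67,-.0955)),):
    d=near(w,P,z-.005,z+.005,x,.06);k=near(w,P,z+.02,z+.032,x,.03)
    print(circ(d) if len(d) else 0,circ(k) if len(k) else 0, len(k))
E
```

```text
[ 0.66390523 -0.09537318  0.21644211]
[ 0.6683 -0.0946  0.048 ] [ 0.6681 -0.0946  0.0121] 816
```

Request:
drive_tool(deltas=[[[-0.05, 0, 0.2], 0], [[-0.05, 0, 0.4], 0], [[-0.05, 0, 0.6], 0], [[-0.05, 0, 0.8], 0], [[-0.05, 0, 0.92], 0], [[-0.05, 0, 0.99], 0], [[-0.05, 0, 0.99], 0], [[-0.05, 0, 0.99], 0]])

```text
time: 11.35
tcp_pos: [0.6705, -0.0973, 0.1205]
tool_rot: [0.001, 0.126, 0.992, -0.0]
wrist_force: [-0.5, 0.0, -0.7]
opening: 0.0435
gripper_force: 0.0
```

Request:
drive_tool(deltas=[[[0, 0, 0], 0], [[0, 0, 0], 0], [[0, 0, 0], 0], [[0, 0, 0], 0], [[0, 0, 0], 0]], grip=1)

```text
time: 11.98
tcp_pos: [0.6701, -0.0969, 0.12]
tool_rot: [0.0, 0.125, 0.992, 0.0]
wrist_force: [0.0, 2.0, 2.8]
opening: 0.023
gripper_force: 20.0
```

Request:
drive_tool(deltas=[[[0, 0, -0.04], 0], [[0, 0, -0.08], 0], [[0, 0, -0.12], 0], [[0, 0, -0.2], 0], [[0, 0, -0.4], 0], [[0, 0, -0.7], 0], [[0, 0, -1], 0], [[0, 0, -1], 0]])

```text
time: 12.98
tcp_pos: [0.6722, -0.0978, 0.2249]
tool_rot: [0.004, 0.126, 0.992, -0.001]
wrist_force: [1.0, -0.6, -1.3]
opening: 0.0232
gripper_force: 20.0
```

Request:
drive_tool(deltas=[[[0.2, 0.13, 0], 0], [[0.5, 0.33, 0], 0], [[0.85, 0.55, 0], 0]])

```text
time: 13.35
tcp_pos: [0.6, -0.0222, 0.2184]
tool_rot: [-0.001, 0.126, 0.992, -0.0]
wrist_force: [0.3, 0.2, -0.8]
opening: 0.0232
gripper_force: 20.0
```

Request:
drive_tool(deltas=[[[0.4, 0.28, 0], 0], [[0.85, 0.55, 0], 0]])

```text
time: 13.6
tcp_pos: [0.5311, 0.0527, 0.2186]
tool_rot: [-0.0, 0.126, 0.992, -0.0]
wrist_force: [0.7, 1.1, -0.7]
opening: 0.0234
gripper_force: 20.0
```

Request:
drive_tool(deltas=[[[0.4, 0.28, 0], -0.08], [[0.7, 0.47, 0], -0.16], [[0.87, 0.59, 0], -0.16], [[0.87, 0.59, 0], -0.16], [[0.87, 0.59, 0], -0.16]])

```text
time: 14.22
tcp_pos: [0.4637, 0.13, 0.2195]
tool_rot: [0.0, 0.001, 1.0, -0.0]
wrist_force: [-0.9, -0.8, -1.2]
opening: 0.0234
gripper_force: 20.0
```

```bash
python3 - <<'E'
from pads import *
s=manip.get_state();print(s['tcp_pos'],s['opening'],s['gripper_force'])
P=cloud(c:=cam('wrist'))
zt=s['tcp_pos'][2]-.006
d=near(c,P,zt-.008,zt+.008,s['tcp_pos'],.06);print('held disc',circ(d) if len(d) else 0, np.median(d[:,2]))
t=cam('scene');S=cloud(t)
for n,g,z in(('cone3',(.76,-.119),.145),('tall',(.669,-.095),.1)):
    q=near(t,S,z,.2,g,.06 if n=='cone3' else .055);print(n,circ(q),len(q))
E
```

```text
[0.46367901 0.13000603 0.2194991 ] 0.023443256075859672 19.99949276447296
held disc [0.4613 0.1296 0.0481] 0.21348814245783387
cone3 [ 0.7614 -0.1209  0.0153] 270
tall [ 0.6709 -0.0944  0.0457] 498
```

Request:
drive_tool(deltas=[[[-0.01, 0.025, 0.3], 0], [[-0.01, 0.025, 0.6], 0], [[-0.01, 0.025, 0.9], 0], [[-0.01, 0.025, 1], 0], [[-0.01, 0.025, 1], 0]])

```text
time: 14.95
tcp_pos: [0.464, 0.1327, 0.1192]
tool_rot: [-0.001, 0.001, 1.0, -0.0]
wrist_force: [-0.4, -0.5, -0.6]
opening: 0.0229
gripper_force: 20.0
```

Request:
drive_tool(deltas=[[[0, 0, 0.3], 0], [[0, 0, 0.5], 0], [[0, 0, 0.65], 0], [[0, 0, 0.75], 0], [[0, 0, 0.8], 0], [[0, 0, 0.83], 0], [[0, 0, 0.85], 0], [[0, 0, 0.87], 0], [[0, 0, 0.87], 0], [[0, 0, 0.87], 0]])

```text
time: 16.2
tcp_pos: [0.4641, 0.1331, 0.0326]
tool_rot: [0.0, 0.0, 1.0, 0.0]
wrist_force: [-0.2, 0.1, -0.8]
opening: 0.0228
gripper_force: 20.0
```

Request:
drive_tool(deltas=[[[0, 0, 0.005], 0], [[0, 0, 0.01], 0], [[0, 0, 0.01], 0], [[0, 0, 0.01], 0]])

```text
time: 16.7
tcp_pos: [0.4641, 0.1331, 0.0318]
tool_rot: [0.0, 0.0, 1.0, -0.0]
wrist_force: [-2.1, -1.8, 5.7]
opening: 0.0232
gripper_force: 20.0
```

```bash
python3 - <<'E'
from pads import *
s=manip.get_state();print(s['tcp_pos'],s['wrist_force'])
for n in('wrist','scene'):
    P=cloud(c:=cam(n))
    d=near(c,P,.02,.035,(.463,.132),.06);d=d[c['color'][0,0,0]*0+np.arange(len(d))>=0];print(n,circ(d), np.median(d[:,2]))
    d=near(c,P,.02,.035,(.465,.0125),.05);print(n,'lid c', np.median(d[:,2]))
E
```

```text
[0.46414473 0.13308922 0.03184908] [-2.10921373 -1.75691319  5.67692594]
wrist [0.4618 0.1324 0.0483] 0.02588705741467831
wrist lid c 0.025931823934994713
scene [0.4679 0.1301 0.0511] 0.026633075289451247
scene lid c 0.026515153447635442
```

Request:
drive_tool(deltas=[[[0, 0, 0], 0], [[0, 0, 0], 0], [[0, 0, 0], 0], [[0, 0, -0.2], 0], [[0, 0, -0.6], 0], [[0, 0, -1], 0]], grip=0)

```text
time: 17.55
tcp_pos: [0.4636, 0.1331, 0.1322]
tool_rot: [-0.001, 0.0, 1.0, -0.0]
wrist_force: [0.8, -0.4, 0.6]
opening: 0.0437
gripper_force: 0.0
```

Request:
drive_tool(deltas=[[[0, 0, -0.5], 0], [[0, -0.4, -0.9], 0], [[0, -1, -0.9], 0]])

```text
time: 17.92
tcp_pos: [0.4665, 0.0329, 0.2259]
tool_rot: [0.004, -0.002, 1.0, -0.0]
wrist_force: [0.7, -0.6, -0.2]
opening: 0.0433
gripper_force: 0.0
```

Request:
drive_tool(deltas=[[[-0.1, -0.5, 0], 0], [[-0.2, -1, 0], 0]])

```text
time: 18.18
tcp_pos: [0.4841, -0.0685, 0.2218]
tool_rot: [0.001, 0.0, 1.0, -0.0]
wrist_force: [0.5, 0.7, 0.1]
opening: 0.0433
gripper_force: 0.0
```

Request:
drive_tool(deltas=[[[-0.1, -0.5, 0], 0], [[-0.2, -1, 0], 0]])

```text
time: 18.42
tcp_pos: [0.5041, -0.1686, 0.2215]
tool_rot: [0.0, 0.0, 1.0, 0.0]
wrist_force: [0.4, 0.4, 0.1]
opening: 0.0433
gripper_force: 0.0
```

Request:
drive_tool(deltas=[[[-0.15, -0.5, 0], 0], [[-0.3, -1, 0], 0]])

```text
time: 18.68
tcp_pos: [0.5341, -0.2686, 0.2213]
tool_rot: [0.0, 0.0, 1.0, 0.0]
wrist_force: [0.7, 0.4, 0.7]
opening: 0.0432
gripper_force: 0.0
```

Request:
drive_tool(deltas=[[[-0.15, -0.5, 0], -0.05], [[-0.25, -1, 0], -0.11], [[-0.25, -1, 0], -0.11], [[-0.25, -1, 0], -0.11], [[-0.25, -1, 0], -0.11]])

```text
time: 19.3
tcp_pos: [0.5589, -0.3656, 0.2217]
tool_rot: [0.0, -0.086, 0.996, 0.0]
wrist_force: [-0.7, 0.8, -0.4]
opening: 0.0436
gripper_force: 0.0
```

```bash
python3 - <<'E'
from pads import *
s=manip.get_state();print(s['tcp_pos'],s['q'].round(2))
w=cam('wrist');P=cloud(w);z,x=.064,(.565,-.386)
d=near(w,P,z-.005,z+.005,x,.055);k=near(w,P,z+.02,z+.032,x,.03)
print(circ(d) if len(d) else 0,circ(k) if len(k) else 0, len(k))
E
```

```text
[ 0.55894072 -0.3656068   0.22169229] [-0.7   0.32  1.4   0.    1.42 -2.44]
[ 0.5625 -0.3859  0.0481] [ 0.5623 -0.3858  0.0119] 564
```

Request:
drive_tool(deltas=[[[-0.01, -0.21, 0], 0], [[-0.01, -0.21, 0.3], 0], [[-0.01, -0.21, 0.6], 0], [[-0.01, -0.21, 0.75], 0], [[-0.01, -0.21, 0.75], 0], [[-0.01, -0.21, 0.75], 0]])

```text
time: 20.1
tcp_pos: [0.5642, -0.3878, 0.1483]
tool_rot: [0.001, -0.086, 0.996, -0.001]
wrist_force: [-0.0, 0.5, 0.6]
opening: 0.0438
gripper_force: 0.0
```

```bash
python3 - <<'E'
from pads import *
s=manip.get_state();print(s['tcp_pos'])
w=cam('wrist');P=cloud(w);z,x=.064,(.565,-.386)
d=near(w,P,z-.005,z+.005,x,.055);k=near(w,P,z+.02,z+.032,x,.03)
print(circ(d) if len(d) else 0,circ(k) if len(k) else 0, len(k))
E
```

```text
[ 0.56424788 -0.38779107  0.14829877]
[ 0.5627 -0.3858  0.0481] [ 0.5623 -0.3858  0.0119] 937
```

Request:
drive_tool(deltas=[[[0, 0.015, 0.2], 0], [[0, 0.015, 0.4], 0], [[0, 0.015, 0.58], 0], [[0, 0.015, 0.7], 0], [[0, 0.015, 0.78], 0], [[0, 0.015, 0.78], 0], [[0, 0.015, 0.78], 0]])

```text
time: 21.02
tcp_pos: [0.5636, -0.3864, 0.0693]
tool_rot: [0.0, -0.086, 0.996, -0.0]
wrist_force: [0.6, 0.3, 0.6]
opening: 0.0435
gripper_force: 0.0
```

Request:
drive_tool(deltas=[[[0, 0, 0], 0], [[0, 0, 0], 0], [[0, 0, 0], 0], [[0, 0, 0], 0], [[0, 0, 0], 0]], grip=1)

```text
time: 21.65
tcp_pos: [0.5633, -0.386, 0.0689]
tool_rot: [0.0, -0.086, 0.996, -0.0]
wrist_force: [0.1, 0.3, 2.5]
opening: 0.0229
gripper_force: 20.0
```

Request:
drive_tool(deltas=[[[0, 0, -0.04], 0], [[0, 0, -0.08], 0], [[0, 0, -0.12], 0], [[0, 0, -0.2], 0], [[0, 0, -0.4], 0], [[0, 0, -0.7], 0], [[0, 0, -1], 0], [[0, 0, -1], 0]])

```text
time: 22.65
tcp_pos: [0.5652, -0.3877, 0.1737]
tool_rot: [0.003, -0.086, 0.996, -0.003]
wrist_force: [-0.0, 0.4, -0.8]
opening: 0.0237
gripper_force: 20.0
```

Request:
drive_tool(deltas=[[[0.03, 0.2, 0], 0], [[0.1, 0.55, 0], 0], [[0.16, 0.97, 0], 0]])

```text
time: 23.02
tcp_pos: [0.5297, -0.2923, 0.1672]
tool_rot: [-0.001, -0.086, 0.996, 0.001]
wrist_force: [0.6, 0.9, -0.9]
opening: 0.0234
gripper_force: 20.0
```

Request:
drive_tool(deltas=[[[0.08, 0.5, 0], 0], [[0.16, 0.97, 0], 0]])

```text
time: 23.28
tcp_pos: [0.4971, -0.1986, 0.1674]
tool_rot: [-0.001, -0.086, 0.996, 0.001]
wrist_force: [1.1, 0.5, -0.5]
opening: 0.0234
gripper_force: 20.0
```

Request:
drive_tool(deltas=[[[0.08, 0.4, 0], 0.05], [[0.13, 0.75, 0], 0.11], [[0.16, 0.97, 0], 0.11], [[0.16, 0.97, 0], 0.11], [[0.16, 0.97, 0], 0.11]])

```text
time: 23.9
tcp_pos: [0.4664, -0.1082, 0.1686]
tool_rot: [0.0, -0.0, 1.0, -0.0]
wrist_force: [0.6, -0.3, -0.7]
opening: 0.0231
gripper_force: 20.0
```

```bash
python3 - <<'E'
from pads import *
s=manip.get_state();print(s['tcp_pos'],s['opening'],s['gripper_force'])
P=cloud(c:=cam('wrist'))
zt=s['tcp_pos'][2]-.006
d=near(c,P,zt-.008,zt+.008,s['tcp_pos'],.06);print('held disc',circ(d) if len(d) else 0, np.median(d[:,2]))
pads(c,75)
E
```

```text
[ 0.46636559 -0.10820476  0.16857611] 0.023115695075480856 19.999490082263947
held disc [ 0.4659 -0.1089  0.0482] 0.1636959887843055
 pad area 3008.0 circle [ 0.4571 -0.1075  0.0531] ell [ 0.4409 -0.1072  0.0571  0.0978] ext [ 0.41203588 -0.16059834] [ 0.46132192 -0.05459077]
 pad area 1066.5 circle [0.4637 0.0117 0.0547] ell [0.4662 0.0147 0.1039 0.1092] ext [ 0.41025394 -0.04173328] [0.5171711  0.06535693]
 pad area 1409.0 circle [0.4628 0.1318 0.0544] ell [0.4636 0.1379 0.1054 0.1129] ext [0.4084779  0.07780129] [0.5170834  0.14161105]
```

Request:
drive_tool(deltas=[[[0, 0.01, 0.3], 0], [[0, 0.01, 0.6], 0], [[0, 0.01, 0.9], 0], [[0, 0.01, 1], 0], [[0, 0.01, 1], 0], [[0, 0.01, 1], 0]])

```text
time: 24.7
tcp_pos: [0.4671, -0.1072, 0.0698]
tool_rot: [0.001, 0.0, 1.0, -0.0]
wrist_force: [0.0, -0.6, -0.4]
opening: 0.0231
gripper_force: 20.0
```

Request:
drive_tool(deltas=[[[0, 0, 0.15], 0], [[0, 0, 0.25], 0], [[0, 0, 0.3], 0], [[0, 0, 0.33], 0], [[0, 0, 0.35], 0], [[0, 0, 0.365], 0], [[0, 0, 0.365], 0], [[0, 0, 0.365], 0]])

```text
time: 25.7
tcp_pos: [0.4661, -0.1066, 0.0322]
tool_rot: [0.0, 0.0, 1.0, -0.0]
wrist_force: [1.3, 0.9, -0.5]
opening: 0.0232
gripper_force: 20.0
```

Request:
drive_tool(deltas=[[[0, 0, 0.006], 0], [[0, 0, 0.012], 0], [[0, 0, 0.012], 0], [[0, 0, 0.012], 0]])

```text
time: 26.2
tcp_pos: [0.4659, -0.1065, 0.0308]
tool_rot: [-0.0, 0.0, 1.0, 0.0]
wrist_force: [0.6, 0.5, -2.4]
opening: 0.0233
gripper_force: 20.0
```

Request:
drive_tool(deltas=[[[0, 0, 0.005], 0], [[0, 0, 0.005], 0], [[0, 0, 0.005], 0]])

```text
time: 26.58
tcp_pos: [0.466, -0.1065, 0.0307]
tool_rot: [-0.0, 0.0, 1.0, -0.0]
wrist_force: [-2.4, -0.1, 4.9]
opening: 0.0232
gripper_force: 20.0
```

```bash
python3 - <<'E'
from pads import *
s=manip.get_state();print(s['tcp_pos'],s['wrist_force'])
for n in('wrist','scene'):
    P=cloud(c:=cam(n))
    for g in((.4657,-.108),(.465,.0125),(.463,.132)):
        d=near(c,P,.02,.037,g,.05)
        if len(d):print(n,circ(d),np.percentile(d[:,2],[20,50]))
E
```

```text
[ 0.46599732 -0.10651898  0.0307226 ] [-2.42744653 -0.0811622   4.88465083]
wrist [ 0.4655 -0.1073  0.0483] [0.02535412 0.02589338]
wrist [0.4647 0.0103 0.0486] [0.02526425 0.02584544]
scene [ 0.4689 -0.107   0.049 ] [0.02501876 0.02643632]
scene [0.4659 0.0115 0.0491] [0.02490139 0.02660891]
scene [0.4634 0.1319 0.0497] [0.0247936  0.02645241]
```

In contact and level with the other lids; release and back off.

Request:
drive_tool(deltas=[[[0, 0, 0], 0], [[0, 0, 0], 0], [[0, 0, 0], 0], [[0, 0, -0.2], 0], [[0, 0, -0.6], 0], [[0, 0, -1], 0], [[0, 0, -1], 0]], grip=0)

```text
time: 27.55
tcp_pos: [0.4687, -0.1076, 0.134]
tool_rot: [0.003, 0.0, 1.0, -0.001]
wrist_force: [-0.6, -0.8, -1.3]
opening: 0.0432
gripper_force: 0.0
```

Request:
drive_tool(deltas=[[[0, 0.4, -0.4], 0], [[0, 0.9, -0.9], 0], [[0, 0.9, -0.9], 0], [[0, 0.9, -0.9], 0], [[0, 0.9, -0.9], 0]])

```text
time: 28.18
tcp_pos: [0.4649, -0.0171, 0.2182]
tool_rot: [-0.002, 0.001, 1.0, 0.0]
wrist_force: [-0.2, -0.4, 0.3]
opening: 0.0439
gripper_force: 0.0
```

```bash
python3 - <<'E'
from pads import *
s=manip.get_state();print(s['tcp_pos'],s['time'])
w=cam('wrist');cv2.imwrite('pics/end.png',w['color']);sc=cam('scene')
for n,c in(('wrist',w),('scene',sc)):
    P=cloud(c)
    for g in((.4657,-.108),(.465,.0125),(.463,.132)):
        d=near(c,P,.02,.037,g,.06);k=near(c,P,.046,.058,g,.03)
        if len(d)and len(k):print(n,circ(d),circ(k),np.median(d[:,2]))
pads(w,75)
S=cloud(sc)
for n,g,z in(('cone1',(.65,-.371),.145),('cone2',(.62,.345),.145),('cone3',(.76,-.119),.145),('carton',(.712,.186),.1)): print(n,circ(near(sc,S,z,.2,g,.06)))
for n,g,z in(('low',(.565,-.386),.06),('tall',(.67,-.095),.11)): print(n,circ(near(sc,S,z-.012,z+.005,g,.05)))
E
```

```text
[ 0.46492289 -0.01709036  0.2181697 ] 28.175
wrist [ 0.4652 -0.1072  0.0481] [ 0.4648 -0.1067  0.0118] 0.025884496897979975
wrist [0.464  0.0108 0.0481] [0.4641 0.0105 0.012 ] 0.025842153143830926
wrist [0.4615 0.1319 0.0484] [0.4615 0.132  0.012 ] 0.025782851955631875
scene [ 0.4685 -0.1072  0.0497] [ 0.4696 -0.109   0.0112] 0.02659398758390752
scene [0.4674 0.0116 0.0506] [0.4681 0.0088 0.0126] 0.026718582685589964
scene [0.4631 0.1327 0.0518] [0.4649 0.1303 0.0121] 0.026569173252048328
 pad area 860.0 circle [ 0.4658 -0.1078  0.0544] ell [ 0.4669 -0.1091  0.1046  0.1056] ext [ 0.41146213 -0.1619491 ] [ 0.5190898  -0.05364742]
 pad area 868.0 circle [0.4642 0.0123 0.0544] ell [0.4656 0.0121 0.1046 0.1053] ext [ 0.41063505 -0.0418908 ] [0.5134332  0.06611608]
 pad area 938.0 circle [0.4628 0.1323 0.0544] ell [0.4637 0.1351 0.1044 0.1083] ext [0.4088208 0.0783553] [0.5170881  0.17391975]
cone1 [ 0.6547 -0.3718  0.0156]
cone2 [0.6215 0.3449 0.0169]
cone3 [ 0.7617 -0.1208  0.0157]
carton [0.7133 0.1875 0.0477]
low [ 0.5656 -0.3852  0.0447]
tall [ 0.672  -0.0944  0.0452]
```

View pics/end.png

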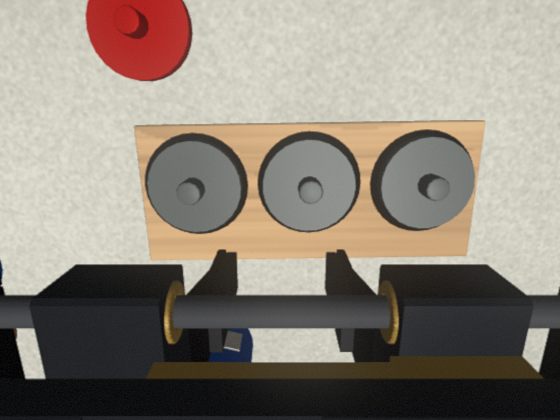

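The three lids at px (197,183), (309,181) and (427,180) lie flat on their pads, within 2 mm of centre. The cones, the carton and the two opened tubs are unmoved.

```bash
python3 -c "
from bench import manip
print(manip.job_done())"
```

```text
the job is handed in; nothing more can be done
None
```

The job is handed in, with no verdict returned: by my last measurement all three lids lie flat, knob up and within about 2 mm of their pad centres, and the cones, carton and two opened tubs have not moved (the 85 mm tub was never touched and I did not re-measure it).

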